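Load the mould rack past the sprung gate

TASK

Push the press bar beside the chute down with one fingertip to hold the sprung gate open and, while it is held, push the mould rack by its upright rear plate with the other fingertip, under the gate and along the chute until its nose is home against the end stop. Only then let the bar up so that the gate closes behind the moulds, and move clear. Never let the gate touch the rack on the way, push only (nothing is gripped or lifted), and leave the other things on the bench alone.

Things in the scene. Friction and masses are not known exactly. Their poses are not given: they have to be found in the camera images.
- chute: Fixed aluminium chute, 362 mm long (own y +172 to -190 mm), white clamp unit 150 x 90 x 110 mm high at its -y end. Origin: on the bench, on the chute's centre line. The rack travels along the chute's -y. Channel floor 20 mm above the bench; walls 4 mm thick, inner faces at x = +-29 mm, tops 34 mm above the bench. Hinge bearings at x 33 to 55 mm, 45 mm high. Gate plane y = -90 mm.
- stop (a point): Point on the channel floor at the middle of the end stop's face (chute y = -180 mm); axes parallel to the chute's. The rack is home when its nose is here.
- gate_line (a point): Point on the channel floor, mid-channel, under the gate blade (6 mm thick along y); axes parallel to the chute's.
- gate (a joint): Opening angle of the gate, rad: 0 shut, 0.65 fully open (stop). A spring always shuts it: about 5 N on the bar 35 mm from the axle starts it, 7 N holds it fully open. Axle along the chute's y at chute x = 50 mm, 45 mm above the bench. The blade swings up in its own plane, so the rack cannot push it open. It clears the moulds above 0.41 rad, by 11 mm at 0.6.
- bar_mid (a point): On the gate's flat press bar (56 x 215 x 5 mm): top face, mid length, 40 mm from the axle; turns with it. The bar spans chute y -51 to +164 mm and 11 to 67 mm out from the axle (chute x 62 to 115). Its plane holds the axle and slopes 0.3 rad up outward when shut, 0.35 rad down when fully open: top face 37 mm out is 59 mm above the bench when shut, 36 mm at 0.6 rad. A fingertip may slide along it.
- rack: Loose steel rack, 0.27 to 0.53 kg, in the channel. Origin: underside, middle of its front edge; it extends along its own +y, travels along -y. Mould part (five blue blocks on edge) 52 mm wide, y 0 to 78 mm, 37 mm high; then a flat tail 26 mm wide, 6 mm thick that fits under the shut gate, to y = 160; then an upright push plate 50 mm wide, y 160 to 165, 46 mm high.
- nose (a point): On the rack's underside, middle of its front edge (same as the rack's origin).
- push_plate (a point): Middle of the top edge of the push plate's rear face (the face to push on), 46 mm above the channel floor.
- loose_mould: Bystander: blue rubber mould block 75 x 48 x 20 mm lying on the bench on the chute's -x side. Origin under its centre.
- spare_mould: Bystander: the same kind of block on the chute's +x side beyond the bar. Origin under its centre.
- wax_jar: Bystander: small jar, 48 mm wide, 60 mm high, on the chute's +x side. Origin under its centre.
- towel_roll: Bystander: upright paper roll, 112 mm wide, 200 mm high. Origin under its centre.
- pick: Bystander: brass-handled wax pick 160 mm long, 16 mm thick, lying. Origin where handle meets shaft, at bench level.
- bowl: Bystander: white bowl, 110 mm wide, 50 mm high. Origin under its centre.
- carton: Bystander: closed carton 120 x 90 x 70 mm. Origin under its centre.
- blade_low (a point): Middle of the lower edge of the gate's steel blade, which hangs from an arm over the channel, 26 mm wide (chute x -26 to 0 mm when shut), lower edge 40 mm, upper edge 88 mm above the bench when shut, 6 mm thick along y. Open, it reaches 130 mm above the bench.
Things that resemble listed ones, but are neither listed nor needed, are in the scene too. Leave any red or yellow look-alike of the rack alone.

How it is judged:
On the way, in this order (a step that is already met when the one before it is completed fails the run):
1. the rack's nose passes the gate plane while a finger holds the bar down and the gate open (value of joint gate above 0.36 rad and contact force between the fingers and gate above 0.5 N and y of nose in the frame of gate_line between -0.06 and 0 m), for 0.1 s.
2. the rack is home against the stop (nose within 5 mm) with the gate still held open by a finger on the bar (value of joint gate above 0.36 rad and contact force between the fingers and gate above 0.5 N and y of nose in the frame of stop below 0.005 m and x of nose in the frame of stop between -0.006 and 0.006 m), for 0.1 s.
At the end, for the whole second after the job is handed in: The rack stands flat in the channel and at rest with its nose within 5 mm of the end stop, and the gate is shut behind its moulds (below 0.08 rad) (y of nose in the frame of stop below 0.005 m and x of nose in the frame of stop between -0.006 and 0.006 m and value of joint gate below 0.08 rad and linear speed of rack below 0.01 m/s and angle between rack's own z axis and vertical below 0.06 rad and angle between the y axis of rack and the y axis of chute, either way round below 0.08 rad and z of nose in the frame of stop below 0.005 m); the robot touches nothing.
It fails at once if the gate touches the rack (more than 2 N) (contact force between gate and rack above 2 N).
It fails at once if the rack is lifted more than 12 mm off the channel floor or tipped more than 0.2 rad (z of nose in the frame of stop above 0.012 m or z of push_plate in the frame of stop above 0.058 m or angle between rack's own z axis and vertical above 0.2 rad).
It fails at once if another thing on the bench is moved more than 25 mm (distance of any of loose_mould, spare_mould, wax_jar, towel_roll, pick, bowl, carton from where it was at the start of the episode above 0.025 m).
It also fails if it takes over 48 s, if anything falls off the work surface, if the arm or the gripper's body presses on something with over 40 N, if the wrist force passes 120 N, or if a joint passes its speed limit or range.

ROBOT

A 7-joint arm with a two-finger parallel gripper is mounted at the origin on the work surface. World frame = base frame: x ahead of the robot, y to its left, z up, the work surface at z = 0. Lengths are in m, angles in rad, forces in N, time in s.
With the tool pointing down it reaches from about 0.4 to 0.875 m from the base axis. Payload 6.5 kg.
Tool frame: the origin (TCP) lies between the finger pads; the fingertips stand 11 mm ahead of it and the grasp point (between the pads) lies 8 mm behind it; z points along the fingers, y is the line along which they close (so a half turn about z gives the same grasp; the last joint's range is limited). The gripper opens to 85 mm and grips with 20 to 120 N. Pads are 22 mm wide; open, the fingers measure 114 mm over their backs; the gripper's body (76 mm by 85 mm) begins 54 mm behind the grasp point. The pads swing forward as they close: fully open they stand 13 mm farther back than shut.
Start: joints at [-1.189, 0.536, -0.004, 1.538, 0.003, 1.067, -0.071], TCP at [0.281, 0.586, 0.242] pointing down, gripper open.
Joint ranges: [-2.7, 2.7], [-0.37, 2.16], [-1.27, 1.26], [0.24, 2.4], [-1.31, 4.45], [0.19, 1.91], [-2.76, 2.76]. Speed limits (rad/s): [2.39, 2.39, 3.14, 3.14, 3.14, 3.14, 3.14].

INTERFACE

Orientations are given as a unit quaternion [x, y, z, w].
In Python, from plant import env, read_camera gives the robot as it stands. The module is installed in compiled form; this text tells all that it offers.
- The arm moves only by the tool carry_out, never from a script. Its argument "increments" is a list of rows, each an object with "slide": the shift along the tool's x, y, z in mm, a list of three; "rot": the turn, a rotation vector about the tool's x, y, z in degrees, a list of three. In form: [{"slide": [x, y, z], "rot": [wx, wy, wz]}, ...]. A call has 1 to 12 rows; each row shifts and turns the commanded pose from where the row before left it, along the tool's axes as they then stand; what a row does not reach is not made up. A row lasts 1/10 s, in which the tool goes at most 50 mm and 8.59 degrees, less where a joint would pass 70% of its speed; a pose out of reach is approached as far as the arm can. A call is refused whole if a number of a shift passes 50 or a number of a turn 8.59, either way. A call with a gripper value outside its range is refused whole. "jaw" is the opening in per cent of the stroke, from 0 (shut) to 100 (fully open), set as the call begins (left out, the last holds). The fingers move at their own pace and stop on an object; the grip force is fixed at half the most. Time passes only in rows, so rows that do not move let the fingers close. It gives the time, the measured TCP pose, the force, the opening and the grip force at its end, in the units of the state.
- env.sense(): the state, without advancing time (a new reading comes with each control period).
- read_camera(name): name is "scene" or "top"; returns a dict with "frame" (384x512x3 uint8, red, green, blue), "depth" (384x512 float32, m along the optical axis (not along the pixel's ray), 0 where there is no reading), "K" (3x3 intrinsics, pixels), "dist" ([k1, k2, p1, p2, k3] as OpenCV has them; the pictures are not rectified), "eye" and "rotation" of the camera in the world. Camera axes: x right, y down, z forward; pixel columns grow to the right and rows downward; lengths in m; the calibration is good to about 2 mm. A picture is of the moment at which its call begins.
- env.close_job(): hands the job in; it is judged then, once.
The state is a dict: "time": time; "q": joint angles; "dq": joint speeds; "effort": joint torques, N m; "position": TCP position; "tcp_rot": TCP orientation; "ft_force": force on the tool from outside, world axes, zero at the start; "torque": the same for the moment, N m; "width": finger opening in m; "finger_force": force on a finger pad.
Only numpy, scipy, OpenCV 4.12 (cv2) and the standard library are available. Lean on these libraries where they do the work, as an engineer would, in place of code of your own. Each camera call takes 0.05 s, during which the arm holds its last target. There are 200 camera calls.

## Working session

There is one attempt and no reset: what is moved stays moved. The work goes in short steps, Python scripts to look and compute and a tool call to move; the robot and the scene stay as the last step left them, time stands still between calls to the robot, and variables do not carry over. Pictures are saved under pics/ and viewed, at most 10 in all, crops included, and the job is handed in when it is done.

Besides the shell and the picture viewer there is one more tool, called after "Emit:" in YAML: its name, and indented under it one key for each argument. carry_out: Moves the arm, as the interface text tells. Its arguments: {"type":"object","properties":{"increments":{"type":"array"},"jaw":{"type":"number"}},"required":["increments"]}

```bash
mkdir -p pics
cat > h.py <<'E'
import numpy as np, cv2
from plant import env, read_camera
def cloud(c):
    d=c["depth"];h,w=d.shape
    u,v=np.meshgrid(np.arange(w),np.arange(h))
    p=cv2.undistortPoints(np.stack([u,v],-1).reshape(-1,1,2).astype(np.float64),c["K"],np.array(c["dist"])).reshape(h,w,2)
    P=np.dstack([p[...,0]*d,p[...,1]*d,d])@np.array(c["rotation"]).T+np.array(c["eye"])
    P[d==0]=np.nan
    return P
E
python3 - <<'E'
from h import *
for n in("scene","top"):
    c=read_camera(n); cv2.imwrite(f"pics/{n}0.png",cv2.resize(c["frame"][...,::-1],(800,600)))
    np.savez(f"{n}0.npz",P=cloud(c),F=c["frame"]); print(n,c["eye"],c["rotation"],c["K"])
s=env.sense();print(s["time"],s["position"],s["tcp_rot"],s["width"],s["ft_force"])
E
```

```text
Traceback (most recent call last):
  File "h.py", line 7, in cloud
    P=np.dstack([p[...,0]*d,p[...,1]*d,d])@np.array(c["rotation"]).T+np.array(c["eye"])
      ~~~~~~~~~~~~~~~~~~~~~~~~~~~~~~~~~~~~^~~~~~~~~~~~~~~~~~~~~~~~~~
ValueError: matmul: Input operand 1 has a mismatch in its core dimension 0, with gufunc signature (n?,k),(k,m?)->(n?,m?) (size 4 is different from 3)
```

View pics/scene0.png

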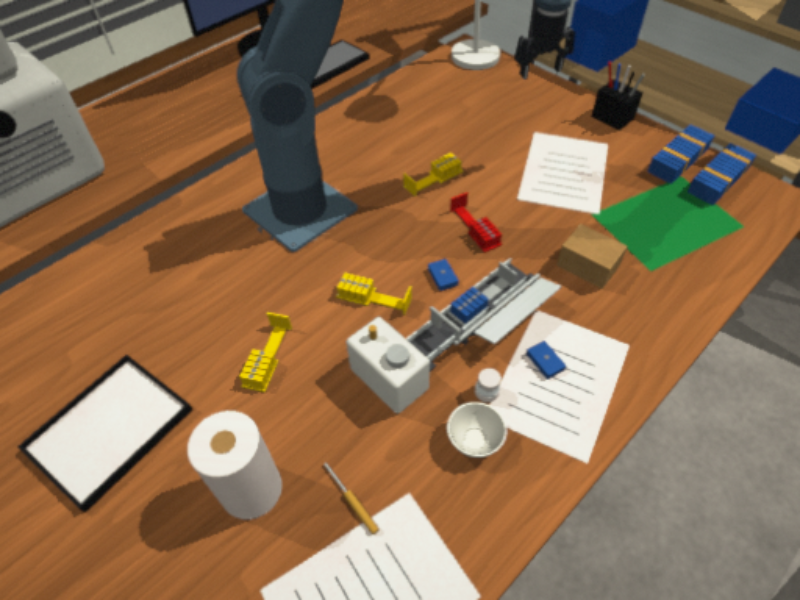

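The scene view shows the clamp unit at (390,365), with the chute running up-right to (515,270). The blue-moulded rack is at (468,303) and the press bar at (515,310). The red and yellow look-alikes at (478,225), (375,290), (265,350) and (435,175) are to be left alone. The camera rotation is a quaternion, so I'll fix the helper.

```bash
sed -i 's/np.array(c\["rotation"\]).T/Rotation.from_quat(c["rotation"]).as_matrix().T/; 1a from scipy.spatial.transform import Rotation' h.py
python3 - <<'E'
from h import *
for n in("scene","top"):
    c=read_camera(n); cv2.imwrite(f"pics/{n}1.png",cv2.resize(c["frame"][...,::-1],(800,600)))
    np.savez(f"{n}0.npz",P=cloud(c),F=c["frame"]); print(n,c["eye"],c["rotation"],c["K"][0])
    P=cloud(c); print(np.nanmedian(P[...,2]))
s=env.sense();print(s["time"],s["position"],s["tcp_rot"],s["width"],s["ft_force"])
E
```

```text
scene [ 1.0079189  -0.60202919  1.04917871] [ 0.87557826  0.35913176 -0.13169162 -0.29503288] [378.89070416   0.         258.1241205 ]
0.0004128983687216037
top [ 0.3202024  -0.06433464  1.59823637] [ 0.71133649 -0.70088922  0.04208712 -0.03135897] [458.34681141   0.         257.55276739]
-0.00029388548612352405
0.15 [0.28124413 0.58546189 0.24159771] [ 2.22000937e-01  9.75046202e-01 -6.90745733e-04 -1.07902924e-04] 0.08525654250534893 [ 0.50279502  0.72681483 -0.08878189]
```

View pics/top1.png

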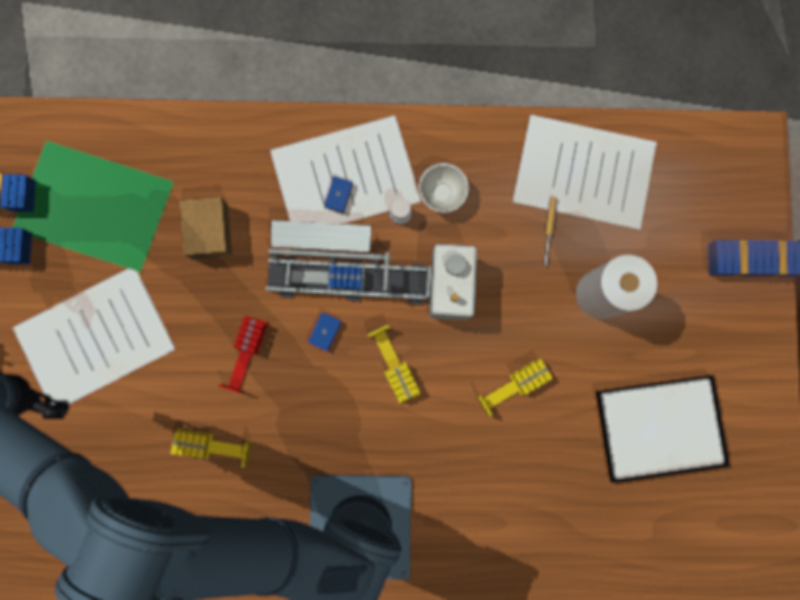

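```bash
python3 - <<'E'
from h import *
# region of chute in top view
T=np.load("top0.npz");P=T["P"];F=T["F"]
for n,(u,v) in dict(barR=(370,238),barL=(275,235),end=(270,275),clampTL=(437,250),clampBR=(470,312),mould=(345,277),jar=(400,210),loose=(325,332),spare=(338,195)).items():
    print(n,P[int(v*.64),int(u*.64)].round(3))
out=[]
for n in("top","scene"):
    d=np.load(n+"0.npz");P=d["P"].reshape(-1,3);C=d["F"].reshape(-1,3)
    c0=P[(P[:,2]>.1)&(P[:,2]<.117)&(abs(P[:,0]-.44)<.15)&(P[:,1]>-.25)&(P[:,1]<.0)]
    r=cv2.minAreaRect(c0[:,:2].astype(np.float32)*1000);print(n,len(c0),r,c0[:,2].mean())
    out.append((P,C))
    S=1.6; img=np.full((400,800,3),60,np.uint8)
# ortho map: world y 0.3..-0.2 -> cols, x .3..  -> rows
    m=(P[:,0]>.33)&(P[:,0]<.58)&(P[:,1]>-.2)&(P[:,1]<.3)&(P[:,2]<.2)
    img=np.full((400,800,3),60,np.uint8)
    q=P[m];c=((.3-q[:,1])*1600).astype(int);r_=((.58-q[:,0])*1600).astype(int)
    for a,b,k in zip(c,r_,C[m]): cv2.circle(img,(int(a),int(b)),1,tuple(int(x) for x in k[::-1]),-1)
    cv2.imwrite(f"pics/ortho_{n}.png",img)
E
python3 -c "
import cv2,numpy as np
a=[cv2.imread(f'pics/ortho_{n}.png') for n in('top','scene')]
cv2.imwrite('pics/ortho.png',cv2.resize(np.vstack(a),(800,600),interpolation=cv2.INTER_AREA))"
```

```text
barR [ 0.624 -0.011  0.062]
barL [0.628 0.193 0.059]
end [0.544 0.211 0.017]
clampTL [ 0.59  -0.155  0.112]
clampBR [ 0.462 -0.225  0.11 ]
mould [0.538 0.041 0.058]
jar [ 0.688 -0.078  0.062]
loose [0.421 0.082 0.027]
spare [0.732 0.063 0.017]
top 945 ((521.26318359375, -191.84527587890625), (92.02815246582031, 136.1822967529297), 88.89551544189453) 0.10886255157328038
scene 918 ((522.6671752929688, -190.8395538330078), (92.9754867553711, 136.68910217285156), 88.31687927246094) 0.10946350286716561
```

View pics/ortho.png

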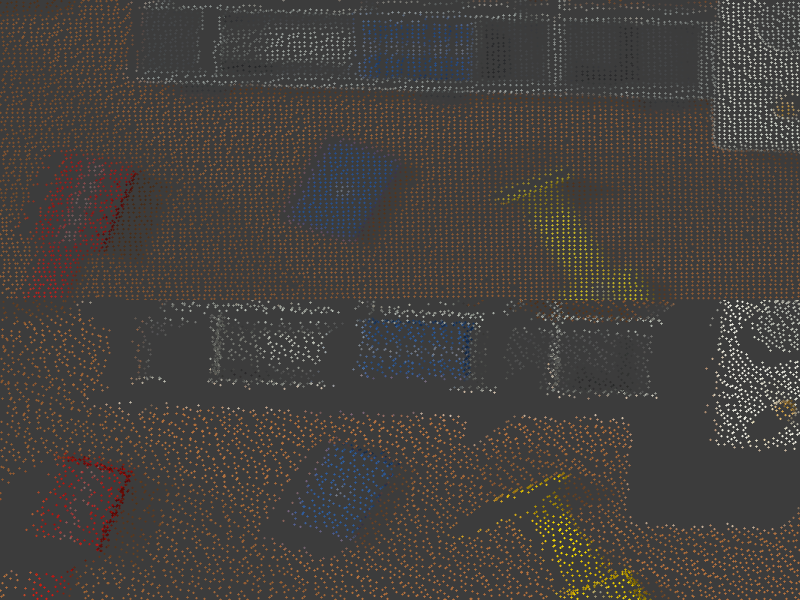

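The ortho crop (both cameras, 1600 px/m) shows the blue-moulded steel rack in the channel: moulds at cols 360–473, push plate at col ~215, gate blade at ~558 and clamp from 715. It is the rack meant, since it is the only blue one lying in the chute; the red one at (80,220) and the yellow one at (560,230) are decoys. Next I'll fit the chute frame.

Run:
```python
from h import *
A=[np.load(n+"0.npz") for n in("top","scene")]
for n,d in zip(("top","scene"),A):
    P=d["P"].reshape(-1,3);C=d["F"].reshape(-1,3).astype(int)
    k=(P[:,2]>.1)&(P[:,2]<.117)&(P[:,0]>.42)&(P[:,0]<.65)&(P[:,1]>-.27)&(P[:,1]<-.12)
    print(n,"clamp",cv2.minAreaRect(P[k][:,:2].astype(np.float32)*1000))
    # outer -x wall edge + +x wall: profile of wall tops
    for side,(lo,hi) in dict(neg=(.490,.515),pos=(.552,.585)).items():
        w=(P[:,2]>.029)&(P[:,2]<.038)&(P[:,0]>lo)&(P[:,0]<hi)&(P[:,1]>-.13)&(P[:,1]<.21)
        q=P[w]
        if len(q)>20:
            f=np.polyfit(q[:,1],q[:,0],1);r=q[:,0]-np.polyval(f,q[:,1]);m=abs(r)<.006
            f=np.polyfit(q[m,1],q[m,0],1);print(side,m.sum(),f.round(4),r[m].std().round(4),q[:,1].min(),q[:,1].max())
    b=(P[:,0]>.60)&(P[:,0]<.68)&(P[:,1]>-.03)&(P[:,1]<.2)&(P[:,2]>.04)&(P[:,2]<.09)
    q=P[b];print("bar",q.min(0).round(3),q.max(0).round(3),np.linalg.lstsq(np.c_[q[:,:2],np.ones(len(q))],q[:,2],rcond=None)[0].round(3), cv2.minAreaRect(q[:,:2].astype(np.float32)*1000))
    blue=(C[:,2]>C[:,0]+30)&(P[:,0]>.5)&(P[:,0]<.58)&(P[:,1]>-.03)&(P[:,1]<.12)&(P[:,2]>.045)
    q=P[blue];print("moulds",len(q),np.percentile(q,[2,50,98],0).round(4).tolist(), cv2.minAreaRect(q[:,:2].astype(np.float32)*1000))
    p=(P[:,0]>.515)&(P[:,0]<.57)&(P[:,1]>.13)&(P[:,1]<.2)&(P[:,2]>.055)
    q=P[p];print("plate",len(q),np.percentile(q,[2,50,98],0).round(4).tolist())
    g=(P[:,0]>.50)&(P[:,0]<.60)&(P[:,1]>-.08)&(P[:,1]<-.02)&(P[:,2]>.075)
    q=P[g];print("gate",len(q),np.percentile(q,[2,50,98],0).round(4).tolist())
```

```text
top clamp ((528.8290405273438, -191.80224609375), (91.69831085205078, 150.39183044433594), 87.56006622314453)
neg 105 [0.0388 0.505 ] 0.0015 -0.12973335416873327 0.2075422037152297
pos 121 [0.0416 0.5669] 0.0015 -0.12871092298064463 0.2098617675543406
bar [ 0.6   -0.011  0.043] [0.659 0.2   0.074] [ 0.306 -0.012 -0.133] ((627.5181274414062, 94.13665771484375), (212.71746826171875, 55.30607223510742), 87.84120178222656)
moulds 249 [[0.5145, 0.0074, 0.0478], [0.5353, 0.0412, 0.0559], [0.562, 0.0728, 0.0619]] ((537.95654296875, 40.118896484375), (69.01431274414062, 48.697113037109375), 87.13060760498047)
plate 31 [[0.5186, 0.1594, 0.0564], [0.541, 0.1625, 0.0651], [0.5657, 0.1661, 0.0693]]
gate 42 [[0.5118, -0.0529, 0.0794], [0.5451, -0.0496, 0.0868], [0.5861, -0.0465, 0.094]]
scene clamp ((529.5098266601562, -190.87730407714844), (92.88451385498047, 150.4691619873047), 88.11644744873047)
neg 77 [0.0403 0.5051] 0.0018 -0.11029236062592401 0.20029744614623268
pos 143 [0.0379 0.5666] 0.0028 -0.11357212781575166 0.19982160941305915
bar [ 0.6   -0.011  0.047] [0.656 0.2   0.072] [ 0.302 -0.007 -0.129] ((627.1542358398438, 94.43135070800781), (210.98101806640625, 54.58457946777344), 88.72867584228516)
moulds 251 [[0.5163, 0.0067, 0.0464], [0.5427, 0.0378, 0.0566], [0.5624, 0.0735, 0.0607]] ((538.9912109375, 41.70721435546875), (72.95599365234375, 48.330318450927734), 87.30133056640625)
plate 40 [[0.521, 0.1613, 0.0556], [0.5441, 0.1641, 0.0639], [0.5666, 0.1686, 0.0685]]
gate 81 [[0.5099, -0.0517, 0.0757], [0.5498, -0.0479, 0.0863], [0.5874, -0.0426, 0.0922]]
```

Emit:
carry_out:
  increments:
    - {"slide":[-36.8,-19.4,5],"rot":[0,0,5.55]}
    - {"slide":[-38.5,-15.7,5],"rot":[0,0,5.55]}
    - {"slide":[-39.8,-12,5],"rot":[0,0,5.55]}
    - {"slide":[-40.8,-8,5],"rot":[0,0,5.55]}
    - {"slide":[-41.4,-4.1,5],"rot":[0,0,5.55]}
    - {"slide":[-41.6,0,5],"rot":[0,0,5.55]}
    - {"slide":[-41.4,4,5],"rot":[0,0,5.55]}
    - {"slide":[-40.8,8,5],"rot":[0,0,5.55]}
    - {"slide":[-39.9,11.9,5],"rot":[0,0,5.55]}
    - {"slide":[-38.5,15.7,5],"rot":[0,0,5.55]}
    - {"slide":[-36.8,19.3,5],"rot":[0,0,5.55]}
    - {"slide":[-34.8,22.8,5],"rot":[0,0,5.55]}
  jaw: 100

```text
time: 1.35
position: [0.5793, 0.1836, 0.182]
tcp_rot: [0.722, 0.692, -0.0, -0.0]
ft_force: [0.2, -0.3, 0.0]
width: 0.0854
finger_force: 0.0
```

```bash
cat >> h.py <<'E'
O=np.array([.5376,.0415]);ex=np.array([1,-.04]);ey=np.array([.04,1])
def chute(p): d=np.asarray(p)[...,:2]-O; return np.stack([d@ex,d@ey,np.asarray(p)[...,2]],-1)
def st():
    s=env.sense();R=Rotation.from_quat(s["tcp_rot"]).as_matrix()
    print("t",round(s["time"],2),"chute mm",(chute(s["position"])*1000).round(1),"toolx/y/z world",R.T.round(3).tolist(),"yaw_y deg",np.degrees(np.arctan2(R[1,1],R[0,1])).round(2),"F",s["ft_force"].round(2),"w",round(s["width"],4))
def gate(P):
    p=chute(P.reshape(-1,3));m=(p[:,0]>.070)&(p[:,0]<.112)&(p[:,1]>-.04)&(p[:,1]<.155)&(p[:,2]>.015)&(p[:,2]<.08)
    q=p[m];f=np.linalg.lstsq(np.c_[q[:,0],np.ones(len(q))],q[:,2],rcond=None)[0];r=q[:,2]-q[:,0]*f[0]-f[1];k=abs(r)<.006
    f=np.polyfit(q[k,0],q[k,2],1);print("bar slope",f[0].round(3),"gate",(.3-np.arctan(f[0])).round(3),k.sum())
E
python3 - <<'E'
from h import *
st()
for n in("top","scene"):
    c=read_camera(n);P=cloud(c);gate(P)
    q=P.reshape(-1,3);p=chute(q);m=(abs(p[:,0]-.035)<.09)&(abs(p[:,1]-.145)<.05)&(p[:,2]>.12)&(p[:,2]<.5)
    print(n,"low",np.sort(p[m][:,2])[:5].round(3))
cv2.imwrite("pics/sc2.png",cv2.resize(c["frame"][100:300,200:430,::-1],(690,600)))
E
```

```text
t 1.35 chute mm [ 36.  143.8 182. ] toolx/y/z world [[0.043, 0.999, -0.0], [0.999, -0.043, -0.0], [-0.0, 0.0, -1.0]] yaw_y deg -2.47 F [ 0.16 -0.32  0.02] w 0.0854
bar slope 0.298 gate 0.01 622
top low [0.188 0.192 0.201 0.203 0.203]
bar slope 0.319 gate -0.008 535
scene low [0.184 0.185 0.188 0.188 0.188]
```

View pics/sc2.png

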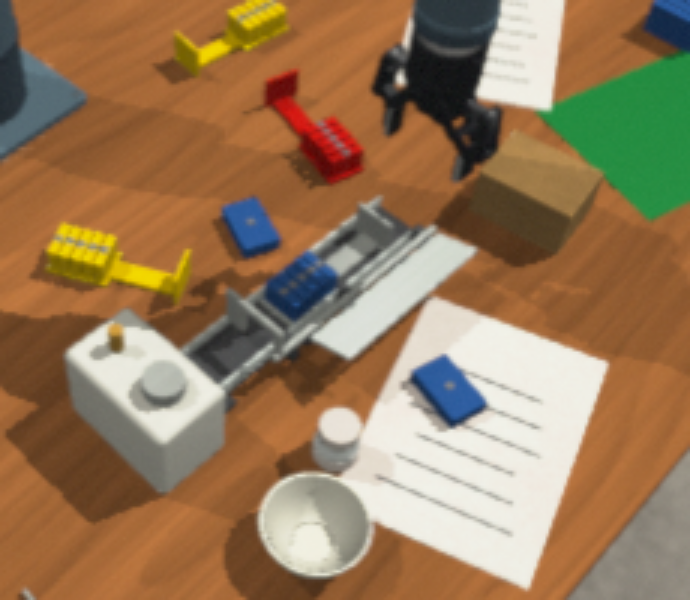

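The gripper is above the bar and rack as intended, with its fingers at (390,95) and (470,150) in the crop. They line up with the channel and the bar, and the carton is clear. Descending.

Emit:
carry_out:
  increments:
    - {"slide":[2,0,30],"rot":[0,0,0]}
    - {"slide":[0,0,30],"rot":[0,0,0]}
    - {"slide":[0,0,30],"rot":[0,0,0]}
    - {"slide":[0,0,20],"rot":[0,0,0]}
    - {"slide":[0,0,8],"rot":[0,0,0]}
    - {"slide":[0,0,8],"rot":[0,0,0]}
    - {"slide":[0,0,8],"rot":[0,0,0]}
    - {"slide":[0,0,4],"rot":[0,0,0]}
    - {"slide":[0,0,0],"rot":[0,0,0]}
    - {"slide":[0,0,0],"rot":[0,0,0]}

```text
time: 2.45
position: [0.5808, 0.1872, 0.0457]
tcp_rot: [0.721, 0.693, 0.002, 0.001]
ft_force: [3.8, -1.1, 5.5]
width: 0.0854
finger_force: 2.5
```

Run:
```python
from h import *
st()
for n in("top","scene"): c=read_camera(n);gate(cloud(c))
cv2.imwrite("pics/sc3.png",cv2.resize(c["frame"][130:250,260:400,::-1],(700,600)))
```

```text
t 2.45 chute mm [ 37.4 147.5  45.7] toolx/y/z world [[0.04, 0.999, 0.001], [0.999, -0.04, 0.004], [0.004, 0.001, -1.0]] yaw_y deg -2.27 F [ 3.77 -1.07  5.49] w 0.0854
bar slope 0.029 gate 0.271 582
bar slope 0.006 gate 0.294 579
```

View pics/sc3.png

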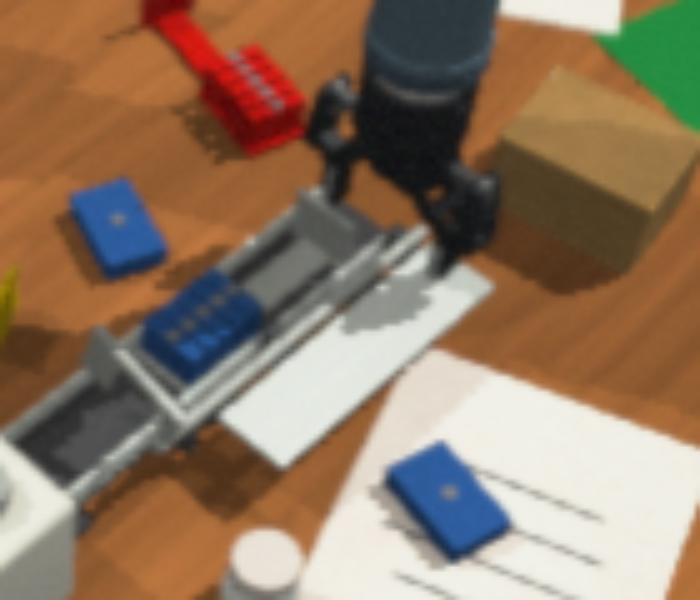

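The bar finger is on the bar at (440,260) and the plate finger stands behind the push plate at (335,190). The gate is about 0.28 rad open, so I'll press a further 9 mm.

Emit:
carry_out:
  increments:
    - {"slide":[0,0,4],"rot":[0,0,0]}
    - {"slide":[0,0,3],"rot":[0,0,0]}
    - {"slide":[0,0,2],"rot":[0,0,0]}
    - {"slide":[0,0,0],"rot":[0,0,0]}
    - {"slide":[0,0,0],"rot":[0,0,0]}

```text
time: 3.05
position: [0.5804, 0.1872, 0.0368]
tcp_rot: [0.721, 0.693, 0.002, 0.001]
ft_force: [2.5, -1.0, 6.6]
width: 0.0852
finger_force: 3.4
```

Run:
```python
from h import *
st()
for n in("top","scene"): c=read_camera(n);gate(cloud(c))
```

```text
t 3.05 chute mm [ 37.  147.5  36.8] toolx/y/z world [[0.04, 0.999, 0.001], [0.999, -0.04, 0.003], [0.003, 0.001, -1.0]] yaw_y deg -2.27 F [ 2.45 -0.97  6.6 ] w 0.0852
bar slope -0.286 gate 0.579 546
bar slope -0.292 gate 0.584 620
```

Emit:
carry_out:
  increments:
    - {"slide":[-4,0,0],"rot":[0,0,0]}
    - {"slide":[-4,0,0],"rot":[0,0,0]}
    - {"slide":[-4,0,0],"rot":[0,0,0]}
    - {"slide":[-4,0,0],"rot":[0,0,0]}
    - {"slide":[-4,0,0],"rot":[0,0,0]}
    - {"slide":[-4,0,0],"rot":[0,0,0]}
    - {"slide":[-4,0,0],"rot":[0,0,0]}
    - {"slide":[-4,0,0],"rot":[0,0,0]}
    - {"slide":[-4,0,0],"rot":[0,0,0]}
    - {"slide":[-4,0,0],"rot":[0,0,0]}

```text
time: 4.15
position: [0.579, 0.1509, 0.0371]
tcp_rot: [0.72, 0.694, 0.003, -0.0]
ft_force: [1.9, 7.0, 6.6]
width: 0.0857
finger_force: 4.5
```

```bash
cat >> h.py <<'E'
def rack(c):
    p=chute(cloud(c).reshape(-1,3));C=c["frame"].reshape(-1,3).astype(int)
    m=(C[:,2]>C[:,0]+30)&(abs(p[:,0])<.035)&(p[:,1]>-.19)&(p[:,1]<.1)&(p[:,2]>.042)&(p[:,2]<.07)
    q=p[m];print("rack nose~",(q[:,1].min()*1000).round(1),"rear of moulds~",(q[:,1].max()*1000).round(1),"x",np.percentile(q[:,0]*1000,[2,98]).round(1),len(q))
E
python3 - <<'E'
from h import *
st()
for n in("top","scene"): c=read_camera(n);gate(cloud(c));rack(c)
E
```

```text
t 4.15 chute mm [ 37.  111.   37.1] toolx/y/z world [[0.037, 0.999, 0.005], [0.999, -0.037, 0.004], [0.004, 0.005, -1.0]] yaw_y deg -2.11 F [1.91 6.98 6.62] w 0.0857
bar slope -0.278 gate 0.572 409
rack nose~ -60.7 rear of moulds~ 8.1 x [-20.7  24.4] 215
bar slope -0.284 gate 0.577 589
rack nose~ -58.5 rear of moulds~ 6.3 x [-18.6  26.9] 206
```

Emit:
carry_out:
  increments:
    - {"slide":[-6,0,0],"rot":[0,0,0]}
    - {"slide":[-6,0,0],"rot":[0,0,0]}
    - {"slide":[-6,0,0],"rot":[0,0,0]}
    - {"slide":[-6,0,0],"rot":[0,0,0]}
    - {"slide":[-6,0,0],"rot":[0,0,0]}
    - {"slide":[-6,0,0],"rot":[0,0,0]}
    - {"slide":[-6,0,0],"rot":[0,0,0]}
    - {"slide":[-6,0,0],"rot":[0,0,0]}
    - {"slide":[-6,0,0],"rot":[0,0,0]}
    - {"slide":[-6,0,0],"rot":[0,0,0]}
    - {"slide":[-6,0,0],"rot":[0,0,0]}
    - {"slide":[-6,0,0],"rot":[0,0,0]}

```text
time: 5.45
position: [0.5764, 0.079, 0.0371]
tcp_rot: [0.72, 0.694, 0.003, -0.0]
ft_force: [1.4, 8.2, 7.9]
width: 0.0851
finger_force: 4.8
```

Run:
```python
from h import *
st()
for n in("top","scene"): c=read_camera(n);gate(cloud(c));rack(c)
```

```text
t 5.45 chute mm [37.3 39.1 37.1] toolx/y/z world [[0.036, 0.999, 0.005], [0.999, -0.037, 0.004], [0.004, 0.005, -1.0]] yaw_y deg -2.09 F [1.4  8.16 7.88] w 0.0851
bar slope -0.27 gate 0.564 191
rack nose~ -133.4 rear of moulds~ -65.0 x [-20.1  24.2] 177
bar slope -0.282 gate 0.574 544
rack nose~ -135.0 rear of moulds~ -70.7 x [-18.9  26.7] 231
```

Emit:
carry_out:
  increments:
    - {"slide":[-5,0,0],"rot":[0,0,0]}
    - {"slide":[-5,0,0],"rot":[0,0,0]}
    - {"slide":[-5,0,0],"rot":[0,0,0]}
    - {"slide":[-5,0,0],"rot":[0,0,0]}
    - {"slide":[-5,0,0],"rot":[0,0,0]}
    - {"slide":[-5,0,0],"rot":[0,0,0]}
    - {"slide":[-4,0,0],"rot":[0,0,0]}
    - {"slide":[-2,0,0],"rot":[0,0,0]}
    - {"slide":[0,0,0],"rot":[0,0,0]}

```text
time: 6.45
position: [0.575, 0.0423, 0.037]
tcp_rot: [0.72, 0.694, 0.003, 0.0]
ft_force: [2.3, 5.2, 7.0]
width: 0.0854
finger_force: 4.1
```

Emit:
carry_out:
  increments:
    - {"slide":[-1,0,0],"rot":[0,0,0]}
    - {"slide":[-1,0,0],"rot":[0,0,0]}
    - {"slide":[-1,0,0],"rot":[0,0,0]}
    - {"slide":[-1,0,0],"rot":[0,0,0]}

```text
time: 6.85
position: [0.5749, 0.0391, 0.037]
tcp_rot: [0.72, 0.694, 0.003, -0.0]
ft_force: [2.0, 7.3, 8.3]
width: 0.0854
finger_force: 4.9
```

Emit:
carry_out:
  increments:
    - {"slide":[-1,0,0],"rot":[0,0,0]}
    - {"slide":[-1,0,0],"rot":[0,0,0]}
    - {"slide":[-1,0,0],"rot":[0,0,0]}

```text
time: 7.15
position: [0.5748, 0.0376, 0.037]
tcp_rot: [0.72, 0.694, 0.004, -0.001]
ft_force: [2.4, 12.3, 7.2]
width: 0.0855
finger_force: 7.3
```

Emit:
carry_out:
  increments:
    - {"slide":[-1,0,0],"rot":[0,0,0]}
    - {"slide":[-1,0,0],"rot":[0,0,0]}

```text
time: 7.35
position: [0.5749, 0.0376, 0.0371]
tcp_rot: [0.72, 0.694, 0.004, -0.002]
ft_force: [1.4, 16.7, 8.4]
width: 0.0854
finger_force: 9.5
```

Run:
```python
from h import *
st()
for n in("top","scene"): c=read_camera(n);gate(cloud(c));rack(c)
```

```text
t 7.35 chute mm [37.4 -2.4 37.1] toolx/y/z world [[0.035, 0.999, 0.009], [0.999, -0.035, 0.004], [0.004, 0.008, -1.0]] yaw_y deg -2.03 F [ 1.4  16.71  8.44] w 0.0854
bar slope -0.321 gate 0.611 197
rack nose~ -174.2 rear of moulds~ -107.4 x [-19.9  24.8] 201
bar slope -0.294 gate 0.586 537
rack nose~ -164.7 rear of moulds~ -105.4 x [-18.9  27. ] 222
```

The force rises to 17 N with no further travel, and the rear of the moulds sits about 12 mm past the gate, so the rack is home. I'll hold briefly, back off, then raise.

Emit:
carry_out:
  increments:
    - {"slide":[0,0,0],"rot":[0,0,0]}
    - {"slide":[0,0,0],"rot":[0,0,0]}
    - {"slide":[0,0,0],"rot":[0,0,0]}
    - {"slide":[2,0,0],"rot":[0,0,0]}
    - {"slide":[2,0,0],"rot":[0,0,0]}
    - {"slide":[2,0,0],"rot":[0,0,0]}
    - {"slide":[3,0,0],"rot":[0,0,0]}
    - {"slide":[3,0,0],"rot":[0,0,0]}
    - {"slide":[0,0,0],"rot":[0,0,0]}

```text
time: 8.35
position: [0.5748, 0.0412, 0.0368]
tcp_rot: [0.721, 0.693, 0.001, 0.002]
ft_force: [2.0, -3.2, 6.5]
width: 0.0856
finger_force: 3.4
```

Run:
```python
from h import *
st()
for n in("top","scene"): c=read_camera(n);gate(cloud(c));rack(c)
cv2.imwrite("pics/sc4.png",cv2.resize(c["frame"][150:270,220:360,::-1],(700,600)))
```

```text
t 8.35 chute mm [37.2  1.2 36.8] toolx/y/z world [[0.04, 0.999, -0.001], [0.999, -0.04, 0.004], [0.004, -0.001, -1.0]] yaw_y deg -2.32 F [ 2.03 -3.18  6.55] w 0.0856
bar slope -0.264 gate 0.559 192
rack nose~ -174.3 rear of moulds~ -107.4 x [-20.3  25.2] 204
bar slope -0.283 gate 0.576 549
rack nose~ -165.7 rear of moulds~ -106.0 x [-18.7  27.2] 226
```

View pics/sc4.png

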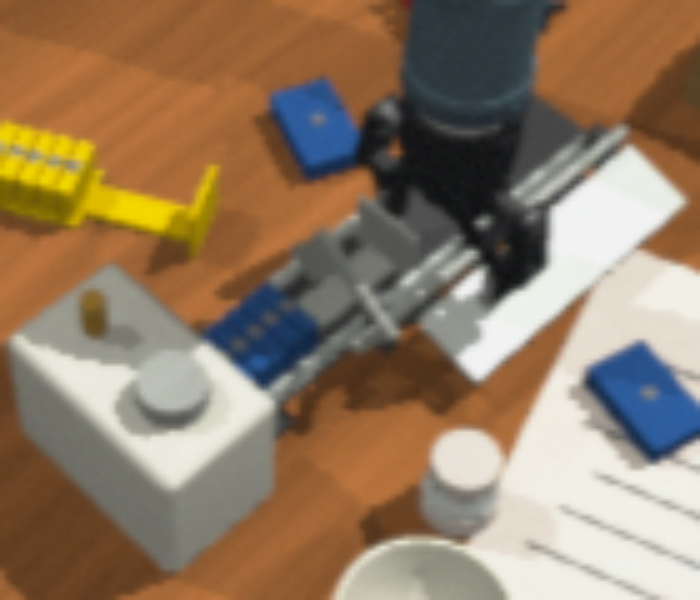

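The moulds at (260,330) are past the raised blade at (330,250). The rack stayed against the clamp end, and the finger is off the plate. Next I'll let the bar up gently and clear.

Emit:
carry_out:
  increments:
    - {"slide":[1,0,-3],"rot":[0,0,0]}
    - {"slide":[1,0,-3],"rot":[0,0,0]}
    - {"slide":[0,0,-4],"rot":[0,0,0]}
    - {"slide":[0,0,-4],"rot":[0,0,0]}
    - {"slide":[0,0,-4],"rot":[0,0,0]}
    - {"slide":[0,0,-4],"rot":[0,0,0]}
    - {"slide":[0,0,-4],"rot":[0,0,0]}
    - {"slide":[0,0,-8],"rot":[0,0,0]}
    - {"slide":[0,0,-20],"rot":[0,0,0]}
    - {"slide":[0,0,-40],"rot":[0,0,0]}
    - {"slide":[0,0,-40],"rot":[0,0,0]}
    - {"slide":[0,0,-30],"rot":[0,0,0]}

```text
time: 9.65
position: [0.5734, 0.0445, 0.2019]
tcp_rot: [0.721, 0.693, 0.001, 0.0]
ft_force: [0.2, -0.4, 0.3]
width: 0.0854
finger_force: 0.0
```

Emit:
carry_out:
  increments:
    - {"slide":[0,0,0],"rot":[0,0,0]}
    - {"slide":[0,0,0],"rot":[0,0,0]}
    - {"slide":[0,0,0],"rot":[0,0,0]}
    - {"slide":[0,0,0],"rot":[0,0,0]}
    - {"slide":[0,0,0],"rot":[0,0,0]}

```text
time: 10.15
position: [0.5725, 0.0441, 0.1982]
tcp_rot: [0.721, 0.693, -0.001, -0.001]
ft_force: [0.3, 0.7, -0.6]
width: 0.0856
finger_force: 0.0
```

Run:
```python
from h import *
st()
for n in("top","scene"): c=read_camera(n);gate(cloud(c));rack(c)
cv2.imwrite("pics/sc5.png",cv2.resize(c["frame"][130:270,220:380,::-1],(686,600)))
```

```text
t 10.15 chute mm [ 34.8   4.  198.2] toolx/y/z world [[0.039, 0.999, -0.0], [0.999, -0.039, -0.002], [-0.002, -0.0, -1.0]] yaw_y deg -2.25 F [ 0.31  0.68 -0.58] w 0.0856
bar slope 0.337 gate -0.025 163
rack nose~ -174.3 rear of moulds~ -107.6 x [-20.4  25.2] 210
bar slope 0.314 gate -0.005 535
rack nose~ -164.4 rear of moulds~ -105.6 x [-19.   26.7] 222
```

View pics/sc5.png

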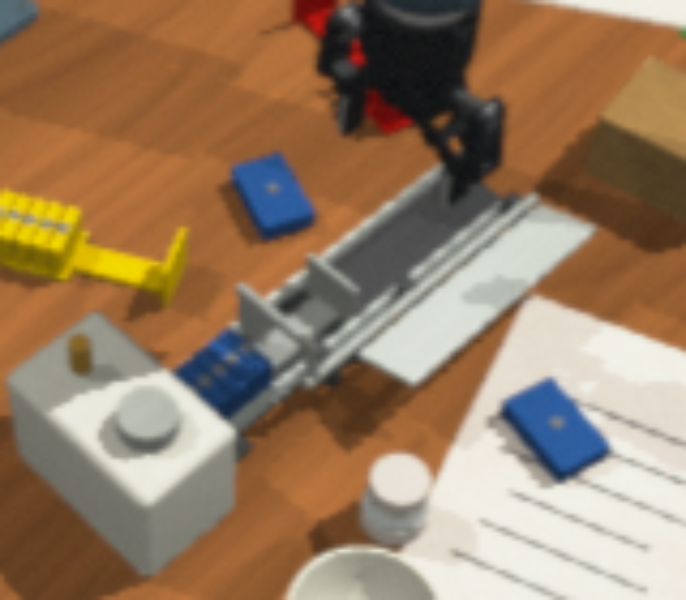

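The gate is shut at (270,320) behind the moulds at (225,370), the rack is home and the arm is clear. Handing in.

```bash
python3 -c "
from plant import env
print(env.close_job())"
```

```text
the job is handed in; nothing more can be done
None
```

I pushed the rack home against the end stop with the gate held open at about 0.57 rad or more, then let the gate shut behind the moulds and moved the arm clear, and the job was handed in at about 10 s (the verdict was not shown to me).

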